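# Load the store's transfer shuttle with tablet jars

## Robot

A 6-joint arm with a two-finger parallel gripper is mounted at the origin on the work surface. World frame = base frame: x ahead of the robot, y to its left, z up, the work surface at z = 0. Lengths are in m, angles in degrees, forces in N, time in s.
With the tool pointing down it reaches from about 0.35 to 0.875 m from the base axis. Payload 4.2 kg.
Tool frame: the origin (TCP) lies midway between the tips of the shut fingers; the grasp point (between the pads) lies 19 mm behind it; z points along the fingers, y is the line along which they close (so a half turn about z gives the same grasp; the last joint's range is limited). The gripper opens to 87 mm and grips with 3 to 60 N. Pads are 19 mm wide; open, the fingers measure 117 mm over their backs; the gripper's body (75 mm by 190 mm) begins 51 mm behind the grasp point.
Start: joints at [87.181, 22.042, 0.453, 0, -68.411, -14.817], TCP at [0.189, 0.596, 0.223] pointing down, gripper open.
Joint ranges: [-179.83, 179.83], [-69.29, 118.12], [-61.27, 80.66], [-181.25, 117.63], [-171.15, -9.14], [-177.46, 177.46]. Speed limits (degrees/s): [159.86, 159.86, 180, 180, 180, 180].

## Interface

Orientations are given as [roll, pitch, yaw] about the fixed x, y, z axes, in that order (R = Rz(yaw) Ry(pitch) Rx(roll)).
In Python, from workcell import env gives the robot as it stands. The module is installed in compiled form; this text tells all that it offers. Calls block until the motion is done:
- env.goto(position, orientation): joint-space move of the TCP to a pose.
- env.move_straight(position, rotation=None, rate=0.15, force_limit=None): straight line of the TCP; rotation=None keeps the orientation; rate is the mean speed in m/s. With force_limit (N) it stops when the force on the tool has changed by that much, and returns True; else False.
- env.set_joints(angles): joint-space move.
- env.gripper_to(opening, grasp_force=None): opening from 0.0 (shut) to 1.0 (fully open); grasp_force is the grip in N (None keeps the last); returns when the fingers have stopped.
- env.dwell(seconds).
- env.inverse_kinematics(position, orientation): joint angles nearest the present ones, or None.
- env.read_state(): the state.
- env.grab_frame(name): name is "side" or "top" or "wrist"; returns a dict with "image" (384x512x3 uint8, blue, green, red), "fx", "fy", "cx", "cy" (pixels), "position" and "orientation" of the camera in the world. Camera axes: x right, y up, looking along -z (the intrinsics and any distortion apply to the point x, -y, -z); pixel columns grow to the right and rows downward; lengths in m; the calibration is good to about 2 mm. The wrist camera is an equidistant fisheye: a pixel r from the principal point sees the ray r / f radians off the axis. A picture is of the moment at which its call begins. There is no depth.
A pose or a line that the arm cannot do raises env.Unreachable and nothing moves.
- env.close_job(): hands the job in; it is judged then, once.
Trained networks look in a picture, given as the dict that the camera call returned (one of the last four; its "shot" number tells which), for a name from the list of things; names that differ only in an ending like _2 or _b are one class to them, and where a whole thing is asked for, a point or a joint stands for the part that bears it (a point fixed in the world has none). Each returns a list of dicts, best first, with "score" (0 to 1); they miss things now and then, are a little off and sometimes report something else, mostly with a low value. They report only what shows in the picture. A call takes as long as a camera call. They do not tell look-alikes from the thing itself.
- env.search_frame(picture, thing): "xyz" ([x, y, z] in m, in world coordinates, good to about 4 mm: the middle of the surface that is visible of it).
- env.trace(picture, thing): "mask" (384x512 bool, what is visible of it).
The state is a dict: "clock": time; "joint_positions": joint angles; "qvel": joint speeds; "joint_torque": joint torques, N m; "position": TCP position; "tool_rot": TCP orientation; "force": force on the tool from outside, world axes, zero at the start; "wrist_torque": the same for the moment, N m; "opening": opening from 0.0 (shut) to 1.0 (fully open); "finger_force": force on a finger pad.
Only numpy, scipy, OpenCV 4.12 (cv2) and the standard library are available. Lean on these libraries where they do the work, as an engineer would, in place of code of your own. Each camera call takes 0.05 s, during which the arm holds its last target. There are 200 camera calls.

## Task

Roll the transfer shuttle fully home to the loading stop (the end of its track with the notched block, on the robot's right) and push its brake pedal fully down so that it is locked. With the brake down, lift the lid off the shuttle's box by the knob, lay it right way up on the middle of the black rubber mat, stand every squat white tablet jar upright on the floor of the box (the slim amber bottles and everything else stay where they are), and put the lid back squarely so that it drops home in the box. Only then flick the pedal fully up to release the brake and roll the closed shuttle all the way to the other end of its track.

Things in the scene. Friction and masses are not known exactly. Their poses are not given: they have to be found in the camera images.
- shuttle (a joint): Slide of the grey shuttle along its 380 mm aluminium track, in m: 0 at the loading stop (the end with the notched block, robot's right, -y), 0.16 at the despatch stop (+y). It moves along the +y axis of box_floor and rolls with 2.5 N of drag; it stays where it is left. With the brake down at the loading stop a tooth in the notch locks it (about 3 mm of play).
- brake (a joint): Hinge of the brake lever at the shuttle's front, in rad: 0 = fully up (lever 0.5 rad above level, released), 0.6 = fully down (0.1 rad below level, locked). Stiff friction hinge, stays where it is left; about 4 N at the pedal moves it. It locks only with the shuttle at its loading stop.
- brake_hinge (a point): Axis of the brake lever (axis along y of the shuttle), 45 mm above the table. The lever runs from here 90 mm towards -x (the robot).
- pedal (a point): Top middle of the black rubber pedal at the lever's end, 72 mm from the hinge. The pedal is 36 mm long, 26 mm wide (along the shuttle's y), 10 mm thick, clear on both sides and below: it can be pushed from above, or pinched across its 26 mm from above and lifted along its arc. The pedal's middle is 5 mm below this point. As it turns, so do the point's axes.
- post (a point): Grip point on the upright round steel push post at the shuttle's front, 16 mm diameter with a small black ball on top; this point is 85 mm above the table, the post's top 109 mm; the post's axis is 31 mm in front of the box's outer wall. Take it from above to roll the shuttle.
- box_floor (a point): Centre of the inner floor of the shuttle's steel box, 34 mm above the table. The box is open inside, 100 mm (x) by 184 mm (y), walls 4 mm thick and 46 mm high from the inner floor. Axes: x away from the robot side, y along the track, z up.
- box_rim (a point): Centre of the box's mouth at rim height, 80 mm above the table; outside of the box 108 by 192 mm. Same axes as box_floor.
- lid: Loose steel lid, 0.3 kg: plate 116 (x) by 200 (y) by 4 mm, with a 6 mm deep locating cross (88 by 170 mm overall) under it and a black knob 24 by 24 mm, 34 mm tall, in its middle on top. Origin: middle of the underside of the cross; plate underside 6 mm, plate top 10 mm, knob top 44 mm above it. Fitted, the origin lies 6 mm below box_rim; clearance of the cross in the box 6 to 7 mm a side. Either way round fits.
- mat: Black rubber mat, 240 (x) by 170 (y) by 4 mm, fixed to the table on the left or right side; origin at the middle of its underside. The lid lies here, its length along the mat's x, while the box is open.
- tray: Shallow grey stock tray, 240 (x) by 170 (y) mm, floor 4 mm thick with a low rim 6 mm above the floor, fixed to the table on the other side; origin at the middle of its underside. The jars and slim bottles stand on it.
- jar0: Squat white tablet jar, 38 mm diameter, 36 mm tall, about 60 g, low centre of mass, upright on the tray; origin at the middle of its underside, z up. May be absent (then never given).
- jar1: Squat white tablet jar, 38 mm diameter, 36 mm tall, about 60 g, low centre of mass, upright on the tray; origin at the middle of its underside, z up. May be absent (then never given).
- jar2: Squat white tablet jar, 38 mm diameter, 36 mm tall, about 60 g, low centre of mass, upright on the tray; origin at the middle of its underside, z up. May be absent (then never given).
- jar3: Squat white tablet jar, 38 mm diameter, 36 mm tall, about 60 g, low centre of mass, upright on the tray; origin at the middle of its underside, z up. May be absent (then never given).
- slim0: Bystander: slim amber bottle with a black cap, 27 mm diameter, 72 mm tall, on the tray among the jars; origin at the middle of its underside. Stays there.
- slim1: Bystander: slim amber bottle with a black cap, 27 mm diameter, 72 mm tall, on the tray among the jars; origin at the middle of its underside. Stays there.
- tape: Bystander: roll of tape, 84 mm outside diameter, 24 mm high; origin under its middle.
- carton0: Bystander: brown carton 60 by 110 by 50 mm; origin under its middle.
- carton1: Bystander: white carton 55 by 100 by 40 mm; origin under its middle.
Mind the look-alikes: they are no part of the job. What is shaped like the lid but green is not meant. What is shaped like the jar1 but yellow is not meant.

How it is judged (in metres and radians):
On the way, in this order (a step that is already met when the one before it is completed fails the run):
1. The shuttle is at its loading stop, brake still up (value of joint shuttle below 0.006 m and value of joint brake below 0.08 rad), for 0.2 s.
2. The brake pedal is fully down with the shuttle at the loading stop and the lid still on (value of joint shuttle below 0.006 m and value of joint brake above 0.52 rad and horizontal distance between lid and box_rim below 0.015 m), for 0.2 s.
3. The lid lies right way up on the mat (centres within 60 mm), let go, brake down (value of joint brake above 0.52 rad and horizontal distance between lid and mat below 0.06 m and height (world z) of lid below 0.01 m and angle between lid's own z axis and vertical below 0.1 rad and contact force between the fingers and lid below 0.3 N), for 0.2 s.
4. Every jar stands upright on the box's floor, let go, brake down, lid still off (value of joint brake above 0.52 rad and value of joint shuttle below 0.006 m and horizontal distance between lid and box_rim above 0.1 m and x of jar0 in the frame of box_floor between -0.045 and 0.045 m and y of jar0 in the frame of box_floor between -0.088 and 0.088 m and z of jar0 in the frame of box_floor between -0.006 and 0.012 m and angle between each of jar0, jar1, jar2, jar3's own z axis and vertical below 0.3 rad and contact force between the fingers and jar0 below 0.3 N and x of jar1 in the frame of box_floor between -0.045 and 0.045 m and y of jar1 in the frame of box_floor between -0.088 and 0.088 m and z of jar1 in the frame of box_floor between -0.006 and 0.012 m and contact force between the fingers and jar1 below 0.3 N and x of jar2 in the frame of box_floor between -0.045 and 0.045 m and y of jar2 in the frame of box_floor between -0.088 and 0.088 m and z of jar2 in the frame of box_floor between -0.006 and 0.012 m and contact force between the fingers and jar2 below 0.3 N and x of jar3 in the frame of box_floor between -0.045 and 0.045 m and y of jar3 in the frame of box_floor between -0.088 and 0.088 m and z of jar3 in the frame of box_floor between -0.006 and 0.012 m and contact force between the fingers and jar3 below 0.3 N), for 0.3 s.
5. The lid is seated squarely in the box and let go, brake still down (value of joint brake above 0.52 rad and value of joint shuttle below 0.006 m and x of lid in the frame of box_rim between -0.01 and 0.01 m and y of lid in the frame of box_rim between -0.011 and 0.011 m and z of lid in the frame of box_rim below -0.003 m and angle between the y axis of lid and the y axis of box_rim, either way round below 0.15 rad and angle between lid's own z axis and vertical below 0.05 rad and contact force between the fingers and lid below 0.3 N), for 0.3 s.
6. The brake pedal is fully up, the shuttle still at the loading stop (value of joint brake below 0.08 rad and value of joint shuttle below 0.02 m), for 0.1 s.
At the end, for the whole second after the job is handed in: Shuttle within 8 mm of its despatch stop, brake up (under 0.08 rad), lid seated in the box (over 3 mm below the rim, within 10 mm along x, 11 mm along y, 0.15 rad), every jar upright (0.3 rad) on the box floor; all let go and at rest (value of joint shuttle above 0.152 m and value of joint brake below 0.08 rad and linear speed of lid below 0.02 m/s and x of lid in the frame of box_rim between -0.01 and 0.01 m and y of lid in the frame of box_rim between -0.011 and 0.011 m and z of lid in the frame of box_rim below -0.003 m and angle between the y axis of lid and the y axis of box_rim, either way round below 0.15 rad and angle between lid's own z axis and vertical below 0.05 rad and contact force between the fingers and lid below 0.3 N and x of jar0 in the frame of box_floor between -0.045 and 0.045 m and y of jar0 in the frame of box_floor between -0.088 and 0.088 m and z of jar0 in the frame of box_floor between -0.006 and 0.012 m and angle between each of jar0, jar1, jar2, jar3's own z axis and vertical below 0.3 rad and contact force between the fingers and jar0 below 0.3 N and x of jar1 in the frame of box_floor between -0.045 and 0.045 m and y of jar1 in the frame of box_floor between -0.088 and 0.088 m and z of jar1 in the frame of box_floor between -0.006 and 0.012 m and contact force between the fingers and jar1 below 0.3 N and x of jar2 in the frame of box_floor between -0.045 and 0.045 m and y of jar2 in the frame of box_floor between -0.088 and 0.088 m and z of jar2 in the frame of box_floor between -0.006 and 0.012 m and contact force between the fingers and jar2 below 0.3 N and x of jar3 in the frame of box_floor between -0.045 and 0.045 m and y of jar3 in the frame of box_floor between -0.088 and 0.088 m and z of jar3 in the frame of box_floor between -0.006 and 0.012 m and contact force between the fingers and jar3 below 0.3 N); the robot touches nothing.
It fails at once if A bystander (tape or carton) is moved more than 40 mm, or a slim bottle more than 60 mm (distance of any of slim0, slim1 from where it was at the start of the episode above 0.06 m or distance of any of tape, carton0, carton1 from where it was at the start of the episode above 0.04 m).
It fails at once if The brake is down while the shuttle is away from the loading stop (value of joint brake above 0.52 rad and value of joint shuttle above 0.03 m).
Of jar0, jar1, jar2, jar3 only 2 to 4 are there at a start; the rules pass over those that are not, and their reading is None.
At some moment in a run one of jar0, jar1, jar2, jar3, lid may be knocked a few centimetres aside while the robot is not near it.
It also fails if it takes over 210 s, if anything falls off the work surface, if the arm or the gripper's body presses on something with over 40 N, if the wrist force passes 120 N, or if a joint passes its speed limit or range.

## Working session

There is one attempt and no reset: what is moved stays moved. The work goes in short steps, each a Python script; the robot and the scene stay as the last script left them, time stands still between calls to the robot, and variables do not carry over. Pictures are saved under pics/ and viewed, at most 14 in all, crops included, and the job is handed in when it is done.

```bash
mkdir -p pics; python3 - <<'E'
from workcell import env
import cv2
for n in ("top","side"):
    f=env.grab_frame(n); cv2.imwrite(f"pics/{n}0.png",f["image"])
    print(n,f["fx"],f["cx"],f["cy"],f["position"],f["orientation"],f["shot"])
    for t in ("shuttle","brake","pedal","post","box_rim","lid","mat","tray","jar0","slim0","tape","carton0","carton1"):
        print(t,[(round(d["score"],2),[round(float(v),3) for v in d["xyz"]]) for d in env.search_frame(f,t)][:6])
s=env.read_state();print(s["clock"],s["tool_rot"],s["opening"],s["force"])
E
```

```text
top 389.4223944753795 259.7564792324306 191.39288255614613 [0.36404717 0.05985761 1.12883567] [  5.91271777  -1.18573268 -88.7107794 ] 1
shuttle [(0.78, [0.551, -0.008, 0.03]), (0.44, [0.486, 0.332, 0.003])]
brake [(0.59, [0.468, -0.038, 0.078])]
pedal [(0.78, [0.478, -0.039, 0.082])]
post [(0.77, [0.547, -0.009, 0.031])]
box_rim [(0.71, [0.548, -0.003, 0.03]), (0.2, [0.686, 0.295, 0.048])]
lid [(0.97, [0.623, -0.004, 0.082]), (0.68, [0.229, 0.295, 0.007])]
mat [(0.67, [0.464, -0.339, 0.005])]
tray [(0.96, [0.488, 0.336, 0.003])]
jar0 [(0.7, [0.465, 0.495, 0.031]), (0.55, [0.582, 0.366, 0.039]), (0.51, [0.504, 0.378, 0.039])]
slim0 [(0.57, [0.575, 0.285, 0.058]), (0.52, [0.419, 0.3, 0.057]), (0.28, [0.491, 0.336, 0.004])]
tape [(0.91, [0.431, 0.124, 0.025])]
carton0 [(0.88, [0.693, -0.3, 0.045]), (0.79, [0.686, 0.296, 0.048])]
carton1 [(0.88, [0.693, -0.3, 0.045]), (0.79, [0.686, 0.296, 0.048])]
side 445.88315760224157 255.48718408739407 188.6247383895067 [-0.18455763 -0.87254616  0.71291396] [ 61.15593161   0.94086535 -35.96923675] 2
shuttle [(0.75, [0.57, -0.047, 0.049])]
brake [(0.45, [0.49, -0.046, 0.068]), (0.38, [0.681, 0.276, 0.041])]
pedal [(0.62, [0.488, -0.046, 0.07]), (0.57, [0.453, -0.352, 0.005]), (0.41, [0.574, 0.282, 0.04])]
post [(0.92, [0.568, -0.046, 0.041])]
box_rim [(0.96, [0.571, -0.049, 0.042])]
lid [(0.87, [0.617, -0.022, 0.083]), (0.74, [0.227, 0.285, 0.008]), (0.52, [0.68, 0.277, 0.041])]
mat [(0.68, [0.454, -0.353, 0.003])]
tray [(0.63, [0.485, 0.316, 0.007])]
jar0 [(0.64, [0.574, 0.361, 0.026]), (0.44, [0.457, 0.485, 0.027]), (0.41, [0.497, 0.369, 0.026])]
slim0 []
tape []
carton0 [(0.8, [0.676, -0.31, 0.034]), (0.78, [0.681, 0.28, 0.042])]
carton1 [(0.8, [0.676, -0.31, 0.034]), (0.78, [0.681, 0.28, 0.042])]
1.4 [-1.79998265e+02  1.01164893e-04 -1.76346616e+01] 0.9994025290147305 [0.1542093  0.78170335 0.05014032]
```

View pics/top0.png

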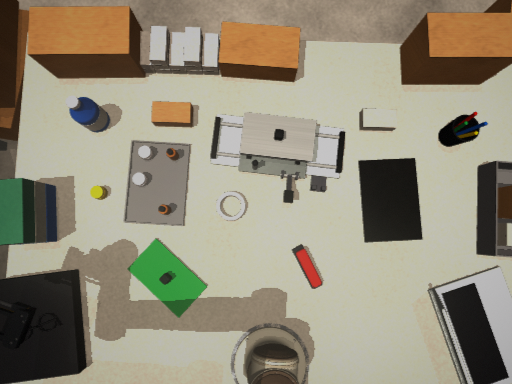

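View pics/side0.png

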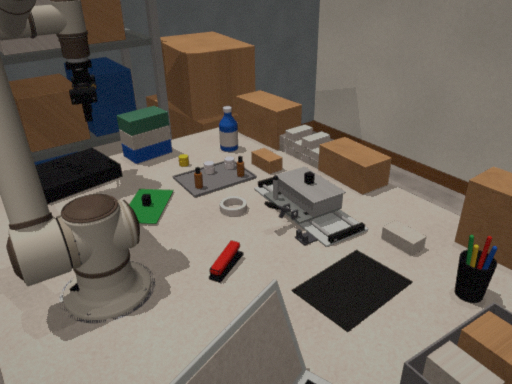

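Top view: shuttle centred at about (279,140), post at (255,163), pedal at (289,196), notch block at (318,183), and lid knob at (279,134). The two white jars are at (146,153) and (140,179), with slim bottles at (171,154) and (164,209). The yellow look-alike is at (98,192) and the green lid at (167,277). The mat is at (390,200), on the robot's right. The side view agrees.

```bash
cat > h.py <<'E'
from workcell import env
import numpy as np, cv2
from scipy.spatial.transform import Rotation as R
def ray(f,px):
    """pixel(s) -> unit rays in world"""
    px=np.atleast_2d(np.asarray(px,float)); u=(px[:,0]-f["cx"])/f["fx"]; v=(px[:,1]-f["cy"])/f["fy"]
    if f.get("fish"):
        th=np.hypot(u,v); k=np.where(th>1e-9,np.sin(th)/np.maximum(th,1e-9),1); d=np.stack([u*k,-v*k,-np.cos(th)],1)
    else: d=np.stack([u,-v,-np.ones_like(u)],1)
    return R.from_euler("xyz",f["orientation"],degrees=True).apply(d)
def at_z(f,px,z):
    d=ray(f,px); p=np.asarray(f["position"]); return p+d*((z-p[2])/d[:,2])[:,None]
def proj(f,P):
    c=R.from_euler("xyz",f["orientation"],degrees=True).inv().apply(np.atleast_2d(P)-f["position"])
    x,y,z=c[:,0],-c[:,1],-c[:,2]
    if f.get("fish"):
        r=np.hypot(x,y); k=np.arctan2(r,z)/np.maximum(r,1e-9)
    else: k=1/z
    return np.stack([f["cx"]+f["fx"]*x*k,f["cy"]+f["fy"]*y*k],1)
def grab(n,save=None):
    f=env.grab_frame(n); f["fish"]=n=="wrist"
    if save: cv2.imwrite(f"pics/{save}.png",f["image"])
    return f
def find(f,t): return [(round(d["score"],2),np.round(d["xyz"],3)) for d in env.search_frame(f,t)]
def rect(f,mask,z):
    """mask -> world centre, size, yaw of the long side at height z"""
    c=max(cv2.findContours(mask.astype(np.uint8),cv2.RETR_EXTERNAL,cv2.CHAIN_APPROX_NONE)[0],key=cv2.contourArea)
    w=at_z(f,c[:,0],z)[:,:2]; (cx,cy),(a,b),_=r=cv2.minAreaRect((w*1000).astype(np.float32))
    p=cv2.boxPoints(r); e=max(p[1]-p[0],p[2]-p[1],key=np.linalg.norm)
    return np.array([cx,cy])/1000,sorted([a,b]),np.degrees(np.arctan2(e[1],e[0]))%180
def rot(yaw): return [180,0,yaw]
def st(): s=env.read_state(); return round(s["clock"],1),np.round(s["position"],4),np.round(s["tool_rot"],1),np.round(s["force"],1),round(s["opening"],3),np.round(s["finger_force"],1)
E
python3 - <<'E'
from h import *
f=grab("top")
for t,z in (("lid",.084),("mat",.004),("tray",.01)):
    for d in env.trace(f,t)[:2]: print(t,round(d["score"],2),rect(f,d["mask"],z))
print("track ends",at_z(f,[(215,135),(343,155),(213,158),(340,177)],.012).round(3).tolist())
print("post",at_z(f,(255,163),.109).round(3),"pedal",at_z(f,(289,196),.08).round(3),"knob",at_z(f,(279,134),.118).round(3))
for p in ((.5,-.03,.38),):
    for y in (0,90,-90): print(y,env.inverse_kinematics(p,rot(y)))
env.goto((.49,-.03,.38),rot(0)); f=grab("wrist","w1"); print(f["fx"],f["position"],f["orientation"],st())
for t in ("pedal","post","lid","brake","shuttle"): print(t,find(f,t)[:2])
d=env.trace(f,"lid")[0]; print(rect(f,d["mask"],.084))
E
```

```text
lid 0.75 (array([0.24059978, 0.28106396]), [109.73910522460938, 189.88320922851562], np.float32(49.85156))
lid 0.64 (array([ 0.62578986, -0.00441547]), [120.59274291992188, 201.90980529785156], np.float32(85.14733))
mat 0.81 (array([ 0.46722604, -0.33947861]), [173.0008544921875, 240.1737060546875], np.float32(4.7781143))
tray 0.7 (array([0.49959415, 0.33704242]), [170.9544677734375, 239.1717071533203], np.float32(177.91998))
tray 0.5 (array([0.5196698 , 0.00901643]), [128.51699829101562, 195.56890869140625], np.float32(84.71269))
track ends [[0.643, 0.174, 0.012], [0.593, -0.202, 0.012], [0.574, 0.177, 0.012], [0.528, -0.193, 0.012]]
post [[0.546 0.055 0.109]] pedal [[ 0.463 -0.039  0.08 ]] knob [[ 0.624 -0.006  0.118]]
0 [ 1.51704176e+01  5.53624217e+00  5.85238288e-01  2.54444375e-14
 -8.50489961e+01  7.48295824e+01]
90 [ 15.1704176    5.53624217   0.58523829   0.         -85.04899612
 164.8295824 ]
-90 [ 15.1704176    5.53624217   0.58523829   0.         -85.04899612
 -15.1704176 ]
297.3186396354542 [ 0.57140052 -0.03082574  0.54161826] [-1.71469243e+01  1.40901982e-02 -8.99561212e+01] (4.2, array([ 0.4901, -0.0294,  0.3797]), array([1.8e+02, 0.0e+00, 1.0e-01]), array([-0.4,  0. ,  0.2]), 0.997, np.float64(0.0))
pedal [(0.66, array([ 0.476, -0.037,  0.077])), (0.62, array([0.586, 0.359, 0.038]))]
post [(0.82, array([ 0.548, -0.018,  0.032]))]
lid [(0.84, array([ 0.619, -0.006,  0.082])), (0.56, array([0.308, 0.317, 0.011]))]
brake [(0.81, array([ 0.48 , -0.038,  0.077]))]
shuttle [(0.72, array([ 0.544, -0.021,  0.03 ])), (0.71, array([0.438, 0.116, 0.026]))]
(array([ 0.62657422, -0.00938419]), [116.57804107666016, 200.3656463623047], np.float32(85.19543))
```

View pics/w1.png

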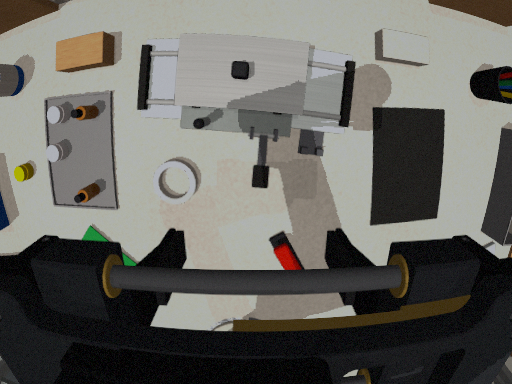

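The wrist view confirms it: post ball at (199,123), pedal at (260,176), knob at (240,69), notch block at (311,143), and black end bars at x≈145 and x≈349. Next I'll work out the track direction and roll the shuttle home by its post.

```bash
python3 - <<'E'
from h import *
f=grab("wrist")
a=at_z(f,[(145,45),(350,62),(144,109),(347,131),(181,128),(291,136)],.02)[:,:2]
ang=lambda p,q:np.degrees(np.arctan2(*(p-q)[::-1]))
print(ang(a[0],a[1]),ang(a[2],a[3]),ang(a[4],a[5]),ang(a[0],a[2]),ang(a[1],a[3]))
p=at_z(f,(199,123),.107)[0]; print("post",p)
yaw=-6.; 
env.gripper_to(.6)
env.goto((p[0],p[1],.17),rot(yaw))
env.move_straight((p[0],p[1],.13))
f=grab("wrist","w2"); print(st(), proj(f,[p,(p[0],p[1],.085)]))
E
```

```text
84.5014210717645 83.43679310907469 85.28739799601841 -1.5355561758437806 -1.2391997733867997
post [0.5492667  0.05117878 0.107     ]
(6.8, array([0.5504, 0.0512, 0.1318]), array([-179.9,   -0.2,   -6. ]), array([ 0.5,  0.8, -0.1]), 0.604, np.float64(0.0)) [[252.86532306 230.65306213]
 [253.09168096 218.91670346]]
```

View pics/w2.png

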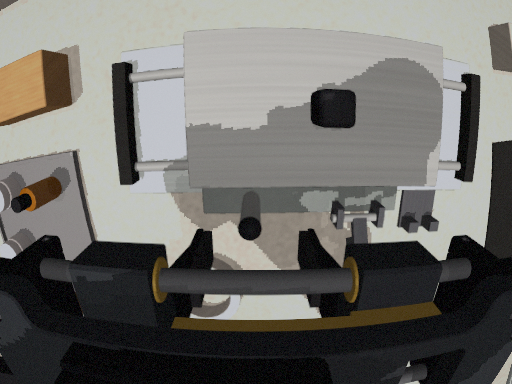

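The post ball is at (250,229), matching the projected (253,231), and it sits centred between the fingers. Next: descend, grip and roll home.

```bash
python3 - <<'E'
from h import *
yaw=-5.3; p=np.array([.5488,.0515]); t=np.radians(yaw); Y=np.array([-np.sin(t),np.cos(t)])
print(env.move_straight((*p,.068),rot(yaw),rate=.08,force_limit=15),st())
env.gripper_to(0,10); print(st())
q=p-Y*.17
print(env.move_straight((*q,.068),rate=.06,force_limit=18)); s=env.read_state(); print(st())
pe=s["position"][:2]
print("moved",pe-p,"along",(pe-p)@Y)
env.dwell(.4); env.gripper_to(.6); e=env.read_state()["position"]; print(st())
env.move_straight((e[0],e[1],.2))
env.goto((.45,-.12,.36),rot(yaw)); f=grab("wrist","w3"); print(st())
for t_ in ("pedal","post","lid","brake"): print(t_,find(f,t_)[:2])
d=env.trace(f,"lid"); print([rect(f,x["mask"],.084) for x in d[:2]])
E
```

```text
False (7.7, array([0.5493, 0.0516, 0.0684]), array([-1.8e+02, -1.0e-01, -5.3e+00]), array([ 0.2, -0.1,  0.1]), 0.6, np.float64(0.0))
(8.4, array([0.5489, 0.0518, 0.0681]), array([-180. ,   -0. ,   -5.3]), array([-0.4,  2.8,  0.3]), 0.181, np.float64(10.0))
True
(10.0, array([ 0.5405, -0.0403,  0.068 ]), array([-179.4,   -0.2,   -5.5]), array([-3.4, 20.5,  5.3]), 0.321, np.float64(10.0))
moved [-0.00827786 -0.09183065] along -0.09220267664517214
(11.2, array([ 0.5406, -0.0414,  0.068 ]), array([-1.797e+02, -1.000e-01, -5.400e+00]), array([-0.7, -0.9,  0.2]), 0.599, np.float64(0.0))
(13.1, array([ 0.4498, -0.1195,  0.3577]), array([-180. ,    0.2,   -5.3]), array([ 0.9, -0.1,  0.4]), 0.604, np.float64(0.0))
pedal [(0.88, array([ 0.463, -0.129,  0.08 ])), (0.24, array([ 0.541, -0.112,  0.028]))]
post [(0.76, array([ 0.541, -0.108,  0.031]))]
lid [(0.88, array([0.293, 0.318, 0.01 ])), (0.71, array([ 0.613, -0.096,  0.082]))]
brake [(0.59, array([ 0.467, -0.125,  0.079]))]
[(array([0.3349682 , 0.25434416]), [55.20643615722656, 60.812686920166016], np.float32(32.317974)), (array([ 0.50013699, -0.0860005 ]), [120.44466400146484, 171.2908477783203], np.float32(84.797295))]
```

View pics/w3.png

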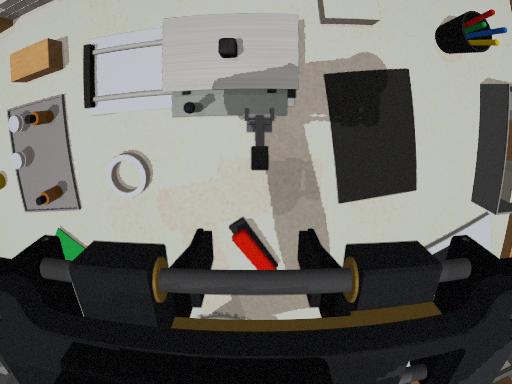

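The shuttle now sits against the notched end, with the box over the right bar. The pedal is at (260,157), the post at (190,108) and the knob at (228,47). Next I'll push the pedal down.

```bash
python3 - <<'E'
from h import *
f=grab("wrist")
print("post",at_z(f,(190,107),.107)[0]); p=at_z(f,(260,157),.081)[0]; k=at_z(f,(228,42),.118)[0]; print("pedal",p,"knob",k)
yaw=-5.3; env.gripper_to(0)
x,y=p[0]-.003,p[1]
env.goto((x,y,.12),rot(yaw))
print(env.move_straight((x,y,.05),rate=.05,force_limit=25),st())
print(env.move_straight((x,y,.034),rate=.02,force_limit=20),st())
env.dwell(.3)
env.move_straight((x,y,.15))
env.goto((.47,-.12,.36),rot(yaw)); f=grab("wrist","w4")
for t_ in ("pedal","lid"): print(t_,find(f,t_)[:2])
E
```

```text
post [ 0.54095262 -0.03845237  0.107     ]
pedal [ 0.45561988 -0.12889936  0.081     ] knob [ 0.62356695 -0.1008697   0.118     ]
False (17.0, array([ 0.4537, -0.1288,  0.0503]), array([-1.8e+02, -1.0e-01, -5.3e+00]), array([ 0.1,  1.3, -1.2]), 0.009, np.float64(0.0))
True (17.5, array([ 0.4533, -0.1289,  0.0454]), array([180. ,  -0. ,  -5.2]), array([-2.6,  2.2,  8.7]), 0.006, np.float64(4.6))
pedal [(0.91, array([ 0.46 , -0.129,  0.046]))]
lid [(0.98, array([ 0.613, -0.096,  0.082])), (0.77, array([0.199, 0.283, 0.01 ]))]
```

View pics/w4.png

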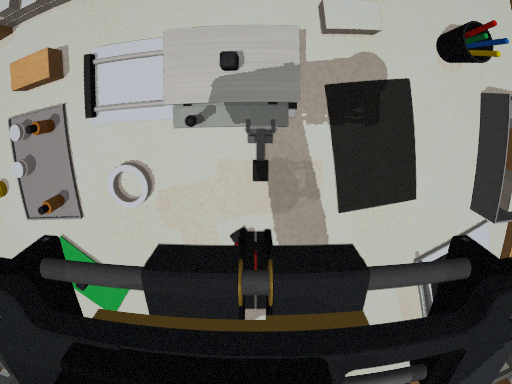

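The pedal now looks level at (260,170), the lid is still on and the knob is at (229,60). I'll press once more to confirm the end stop, then hover over the knob for a close look.

```bash
python3 - <<'E'
from h import *
yaw=-5.3; x,y=.4526,-.1289
env.goto((x,y,.08),rot(yaw))
print(env.move_straight((x,y,.036),rate=.04,force_limit=32),st())
env.move_straight((x,y,.15)); env.gripper_to(.6)
env.goto((.60,-.095,.21),rot(yaw)); f=grab("wrist","w5"); print(st())
print(find(f,"lid")[:2])
T=np.radians(yaw); Rm=np.array([[np.cos(T),-np.sin(T)],[np.sin(T),np.cos(T)]])
d=env.trace(f,"lid")[0]["mask"]; print(rect(f,d,.084))
E
```

```text
True (21.6, array([ 0.4524, -0.129 ,  0.0453]), array([ 1.799e+02,  1.000e-01, -5.200e+00]), array([-3.5,  2.5, 12. ]), 0.005, np.float64(6.2))
(24.3, array([ 0.5984, -0.0952,  0.209 ]), array([180. ,   0.2,  -5.3]), array([ 0. , -1.3, -0. ]), 0.598, np.float64(0.0))
[(0.78, array([ 0.622, -0.096,  0.082])), (0.49, array([ 0.527, -0.105,  0.028]))]
(array([ 0.61884979, -0.09904237]), [116.73204803466797, 200.94212341308594], np.float32(84.85794))
```

View pics/w5.png

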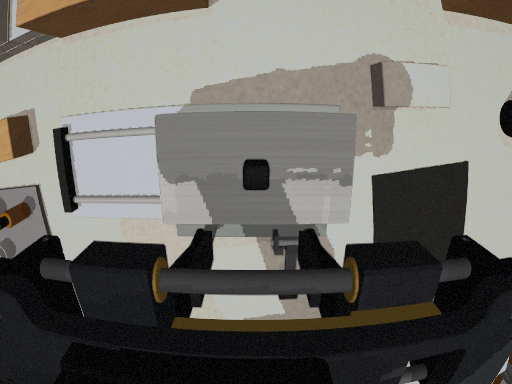

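The close view gives a clean lid rectangle, 116.7 x 200.9 mm, centred at (0.619,-0.099) with yaw -5.1°. The knob is at (257,175). Next I'll lift the lid and lay it on the mat.

```bash
python3 - <<'E'
from h import *
yaw=-5.14; L=np.array([.6188,-.0990]); m=np.array([.4672,-.3395]); my=4.8-90
env.move_straight((*L,.15),rot(yaw)); 
print(env.move_straight((*L,.088),rate=.08,force_limit=12),st())
env.gripper_to(0,30); print(st())
env.move_straight((*L,.16),rate=.08); print(st())
env.move_straight((*L,.22))
a=env.inverse_kinematics((*m,.16),rot(my)); print(a)
env.goto((*m,.16),rot(my)); print(st())
env.move_straight((*m,.04),rate=.1)
print(env.move_straight((*m,.014),rate=.03,force_limit=5),st())
env.gripper_to(.6); print(st())
p=env.read_state()["position"]
env.move_straight((p[0],p[1],.14))
env.goto((m[0]-.1,m[1]+.03,.36),rot(my))
f=grab("wrist","w6")
print(find(f,"lid")[:2]); print([rect(f,x["mask"],.014) for x in env.trace(f,"lid")[:2]])
f=grab("top"); print([rect(f,x["mask"],.014) for x in env.trace(f,"lid")[:2]])
E
```

```text
False (25.9, array([ 0.6193, -0.099 ,  0.0885]), array([ 1.8e+02, -1.0e-01, -5.1e+00]), array([-0.3,  0.2,  0.1]), 0.598, np.float64(0.0))
(26.5, array([ 0.6191, -0.0983,  0.0882]), array([-180. ,   -0. ,   -5.1]), array([-0.1,  3.1,  1.4]), 0.276, np.float64(30.0))
(27.5, array([ 0.6182, -0.099 ,  0.1592]), array([ 1.8e+02,  1.0e-01, -5.1e+00]), array([-0.4,  0.8, -3.1]), 0.274, np.float64(30.0))
[-1.99415577e+01  2.04366910e+01 -1.15572939e+01  2.54444375e-14
 -5.80060151e+01  2.47415577e+01]
(29.2, array([ 0.4677, -0.3392,  0.1597]), array([180. ,   0. , -85.1]), array([-0.1,  0.5, -1.8]), 0.275, np.float64(30.0))
True (31.2, array([ 0.4669, -0.3394,  0.0181]), array([179.9,   0. , -85.2]), array([-1.4,  0.6,  2.8]), 0.273, np.float64(30.0))
(32.0, array([ 0.4657, -0.3388,  0.017 ]), array([ 1.798e+02,  1.000e-01, -8.520e+01]), array([ 0.1, -0.1,  0.2]), 0.597, np.float64(0.0))
[(0.58, array([ 0.457, -0.337,  0.011]))]
[(array([ 0.46708716, -0.3404364 ]), [114.44380187988281, 199.39114379882812], np.float32(4.130602))]
[(array([ 0.46517398, -0.30684299]), [58.26215744018555, 198.13787841796875], np.float32(4.838176)), (array([0.23240306, 0.29562915]), [113.26923370361328, 200.1291961669922], np.float32(48.821953))]
```

View pics/w6.png

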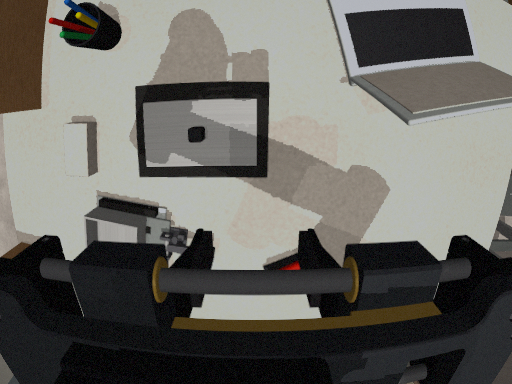

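The lid lies right way up, centred on the mat, with its knob at (196,134). Next I'll look at the jars and the open box.

```bash
python3 - <<'E'
from h import *
env.goto((.58,-.10,.33),rot(-5.14)); f=grab("wrist","w7a")
d=env.trace(f,"box_rim")[:2]; print([ (round(x["score"],2),rect(f,x["mask"],.08)) for x in d])
print("expected rim corners px",proj(f,[(.6188+sx*.05*.996-sy*-.0896*.092,-.099+sy*.092*.996-sx*.05*.0896,.08) for sx in(1,-1) for sy in (1,-1)]).round(0).tolist())
env.goto((.44,.34,.30),rot(0)); f=grab("wrist","w7")
for t in ("jar0","slim0"): print(t,find(f,t)[:6])
for x in env.trace(f,"jar0")[:5]:
    m=x["mask"].astype(np.uint8); M=cv2.moments(m,True); print(round(x["score"],2),M["m10"]/M["m00"],M["m01"]/M["m00"],M["m00"],at_z(f,(M["m10"]/M["m00"],M["m01"]/M["m00"]),.035)[0].round(3), f["image"][m>0].mean(0).round())
cv2.imwrite("pics/w7c.png",np.hstack([cv2.imread("pics/w7a.png")[:260],f["image"][:260]])[:, :] if 0 else cv2.resize(np.vstack([cv2.imread("pics/w7a.png")[:240],f["image"][:240]]),(640,600)))
E
```

```text
[(0.67, (array([ 0.56478461, -0.08743002]), [195.46038818359375, 223.43115234375], np.float32(174.01062))), (0.5, (array([0.54260315, 0.2672225 ]), [153.5541229248047, 167.37355041503906], np.float32(177.82843)))]
expected rim corners px [[184.0, 104.0], [317.0, 103.0], [187.0, 173.0], [315.0, 173.0]]
jar0 [(0.93, array([0.468, 0.492, 0.035]))]
slim0 [(0.92, array([0.428, 0.306, 0.057])), (0.85, array([0.577, 0.292, 0.055]))]
0.7 226.9235412474849 118.45875251509054 497.0 [0.506 0.378 0.035] [179. 173. 170.]
0.67 153.53546099290782 146.31560283687944 564.0 [0.468 0.49  0.035] [  6. 149. 152.]
0.56 234.23378839590444 66.12116040955631 586.0 [0.581 0.367 0.035] [170. 165. 163.]
```

View pics/w7c.png

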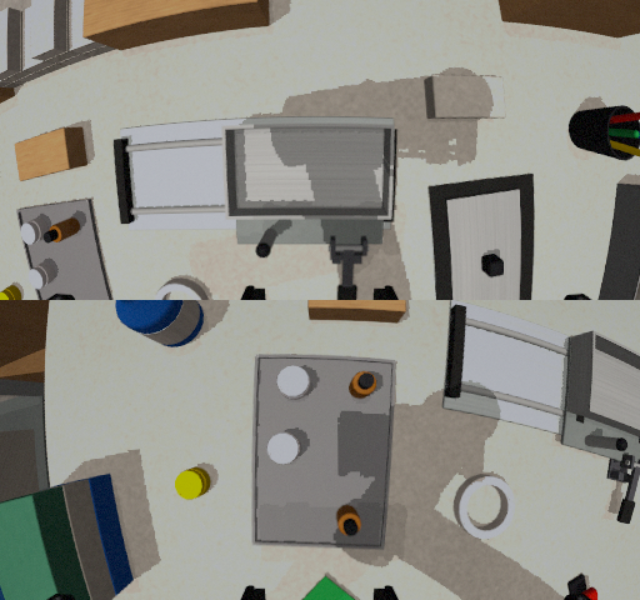

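The tray holds two white jars, near (0.506,0.378) and (0.581,0.367), with the slims clear of them. The open box is empty. I'll carry each jar over with a fresh measurement first.

```bash
cat > jar.py <<'E'
from h import *
B=np.array([.6188,-.0975]); BY=-5.14
def look(near):
    env.goto((.44,.34,.30),rot(0)); f=grab("wrist"); best=None
    for x in env.trace(f,"jar0"):
        m=x["mask"].astype(np.uint8); M=cv2.moments(m,True); c=at_z(f,(M["m10"]/M["m00"],M["m01"]/M["m00"]),.035)[0]
        b,g,r=f["image"][m>0].mean(0)
        if abs(b-r)<40 and b>100 and np.hypot(*(c[:2]-near))<.06: best=c[:2]
    return best
def carry(near,by):
    j=look(near); print("jar",j)
    if j is None: raise SystemExit("no jar")
    env.gripper_to(.75)
    env.goto((*j,.12),rot(0)); env.move_straight((*j,.021),rate=.08,force_limit=10)
    env.gripper_to(0,15); s=st(); print(s)
    if not .38<s[4]<.5: env.gripper_to(.75); raise SystemExit("bad grasp")
    env.move_straight((*j,.18),rate=.15)
    t=np.radians(BY); q=B+by*np.array([-np.sin(t),np.cos(t)])
    env.goto((*q,.19),rot(BY)); env.move_straight((*q,.075),rate=.12); print(st())
    print(env.move_straight((*q,.047),rate=.03,force_limit=4),st())
    env.gripper_to(.62); p=env.read_state()["position"]; env.move_straight((p[0],p[1],.19))
E
python3 - <<'E'
from jar import *
carry(np.array([.506,.378]),-.042)
carry(np.array([.581,.367]),.042)
env.goto((.56,-.10,.30),rot(BY)); f=grab("wrist","w8"); print(st())
print(find(f,"jar0")); cv2.imwrite("pics/w8c.png",cv2.resize(f["image"][40:240,110:400],None,fx=2.7,fy=2.7,interpolation=cv2.INTER_CUBIC))
for x in env.trace(f,"jar0"):
    M=cv2.moments(x["mask"].astype(np.uint8),True); print(x["score"],at_z(f,(M["m10"]/M["m00"],M["m01"]/M["m00"]),.066)[0].round(3))
E
```

```text
jar [0.50639022 0.37866563]
(41.0, array([0.5065, 0.3789, 0.0212]), array([-180.,   -0.,    0.]), array([1. , 0.6, 1.2]), 0.431, np.float64(15.0))
(45.3, array([ 0.6158, -0.1393,  0.0759]), array([ 1.8e+02, -1.0e-01, -5.1e+00]), array([ 0.4, -0. , -0.2]), 0.431, np.float64(15.0))
True (46.0, array([ 0.6147, -0.1393,  0.051 ]), array([ 1.8e+02,  1.0e-01, -5.1e+00]), array([-0.1,  0.5,  3.9]), 0.433, np.float64(15.0))
jar [0.58261126 0.36680653]
(53.2, array([0.5827, 0.3669, 0.0211]), array([-180.,   -0.,    0.]), array([0.7, 0.4, 1.1]), 0.435, np.float64(15.0))
(57.1, array([ 0.6233, -0.0555,  0.0759]), array([-1.8e+02, -1.0e-01, -5.1e+00]), array([ 0.7,  0.9, -0.7]), 0.433, np.float64(15.0))
True (57.8, array([ 0.6222, -0.0557,  0.0509]), array([ 1.8e+02,  1.0e-01, -5.1e+00]), array([-0.6,  1. ,  4.6]), 0.434, np.float64(15.0))
(60.2, array([ 0.5594, -0.0999,  0.2986]), array([-1.8e+02,  1.0e-01, -5.2e+00]), array([ 0.3,  0.2, -1.2]), 0.623, np.float64(0.0))
[(0.95, array([ 0.617, -0.135,  0.067])), (0.95, array([ 0.625, -0.057,  0.066])), (0.64, array([0.464, 0.483, 0.012]))]
0.86 [ 0.624 -0.058  0.066]
0.76 [ 0.615 -0.14   0.066]
```

View pics/w8c.png

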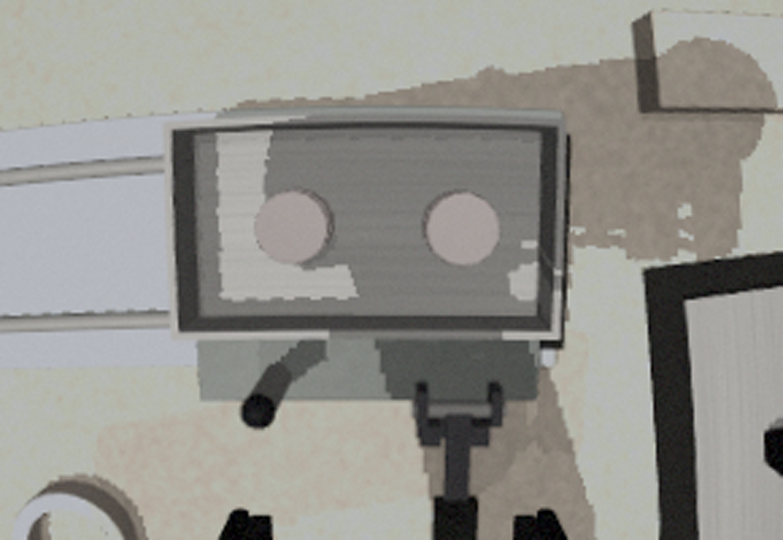

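Both jars stand upright on the box floor, at crop (292,228) and (462,228). Rim outer corners in the crop are about (163,117), (567,112), (563,345) and (173,338). I'll compute the box centre, re-measure the lid, and put the lid back.

```bash
python3 - <<'E'
from h import *
f=grab("wrist")
for nm,c in (("outer",[(163,117),(567,112),(563,345),(171,338)]),("inner",[(173,128),(559,127),(555,330),(178,331)])):
    w=at_z(f,np.array(c)/2.7+(110,40),.08)[:,:2]; print(nm,w.mean(0),np.linalg.norm(w[0]-w[1]),np.linalg.norm(w[3]-w[2]),np.linalg.norm(w[0]-w[3]),np.linalg.norm(w[1]-w[2]),np.degrees(np.arctan2(*((w[0]+w[3]-w[1]-w[2])[::-1]))))
m=(.467,-.34); env.goto((.367,-.31,.36),rot(-85)); f=grab("wrist")
print([(x["score"],rect(f,x["mask"],.014)) for x in env.trace(f,"lid")[:2]])
env.goto((.45,-.34,.14),rot(-85.4)); f=grab("wrist","w9")
print([(x["score"],rect(f,x["mask"],.014)) for x in env.trace(f,"lid")[:2]])
print(proj(f,[(.467,-.34,.048)]),st())
E
```

```text
outer [ 0.62028421 -0.09359214] 0.19104911667452493 0.19287048976903665 0.10842061617108607 0.11312493305053734 84.39904623936673
inner [ 0.61970644 -0.09368568] 0.18234854646403834 0.18460620914904707 0.09927925772015048 0.09825433866457517 84.72589799363733
[(0.86, (array([ 0.46701971, -0.33993466]), [116.21659088134766, 200.48582458496094], np.float32(4.3902817)))]
[(0.85, (array([ 0.46688068, -0.34065854]), [116.26602935791016, 200.0816192626953], np.float32(4.875873)))]
[[237.46557982 199.18060876]] (62.6, array([ 0.451 , -0.3404,  0.1421]), array([-1.798e+02, -1.000e-01, -8.540e+01]), array([0.3, 0.1, 0.4]), 0.622, np.float64(0.0))
```

```bash
python3 - <<'E'
from h import *
m=(.467,-.3403); q=(.6196,-.0943)
env.goto((*m,.10),rot(-85.35)); print(env.move_straight((*m,.0185),rate=.08,force_limit=10),st())
env.gripper_to(0,30); print(st())
env.move_straight((*m,.08),rate=.08); env.move_straight((*m,.22)); print(st())
env.goto((*q,.20),rot(-5.3)); env.move_straight((*q,.12),rate=.08); env.dwell(.2); print(st())
s=env.read_state()["position"]; q2=np.array(q)*2-s[:2] if np.hypot(*(s[:2]-q))<.004 else q
print(env.move_straight((*q,.0875),rate=.03,force_limit=6),st())
E
```

```text
False (64.0, array([ 0.4675, -0.3405,  0.0191]), array([-179.9,   -0. ,  -85.3]), array([ 0.1, -0.4, -0. ]), 0.62, np.float64(0.0))
(64.7, array([ 0.467 , -0.3403,  0.0186]), array([-180. ,   -0. ,  -85.3]), array([ 0.4, -0.3,  1.3]), 0.269, np.float64(30.0))
(66.7, array([ 0.4663, -0.3399,  0.2187]), array([ 1.799e+02,  1.000e-01, -8.540e+01]), array([ 0.6, -0.5, -3.2]), 0.27, np.float64(30.0))
(69.1, array([ 0.6199, -0.0943,  0.1206]), array([-1.8e+02, -1.0e-01, -5.3e+00]), array([-0. ,  0.3, -3.3]), 0.273, np.float64(30.0))
True (70.1, array([ 0.6194, -0.0943,  0.0886]), array([ 1.8e+02,  1.0e-01, -5.3e+00]), array([-0.8,  0.4,  4.1]), 0.271, np.float64(30.0))
```

The lid dropped to the exact seated height: TCP at 0.0886, expected 0.0886. I'll release it and check, then pinch the pedal and lift it along its arc.

```bash
python3 - <<'E'
from h import *
env.gripper_to(.6); env.dwell(.3); p=env.read_state()["position"]; env.move_straight((p[0],p[1],.15))
env.goto((.52,-.11,.30),rot(-5.3)); f=grab("wrist","w10"); print(st())
print([(x["score"],rect(f,x["mask"],.084)) for x in env.trace(f,"lid")[:1]], find(f,"lid")[:1],find(f,"pedal")[:1])
for x in env.trace(f,"pedal")[:2]:
    M=cv2.moments(x["mask"].astype(np.uint8),True); c=(M["m10"]/M["m00"],M["m01"]/M["m00"]); print(x["score"],c,at_z(f,c,.042)[0].round(4),rect(f,x["mask"],.042))
E
```

```text
(72.6, array([ 0.5197, -0.1097,  0.2973]), array([180. ,   0.3,  -5.3]), array([ 0.3,  0.4, -0.5]), 0.602, np.float64(0.0))
[(0.83, (array([ 0.61850641, -0.09593099]), [119.22996520996094, 201.20091247558594], np.float32(85.12004)))] [(0.55, array([ 0.615, -0.092,  0.081]))] [(0.61, array([ 0.46 , -0.127,  0.043]))]
0.65 (270.7887323943662, 198.2380281690141) [ 0.4659 -0.1292  0.042 ] (array([ 0.47042633, -0.12939235]), [25.66465950012207, 84.91918182373047], np.float32(175.13339))
```

View pics/w10.png

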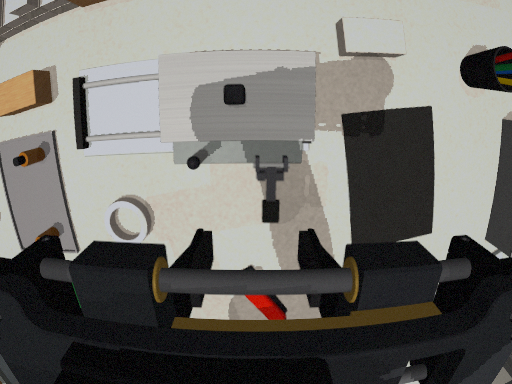

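The lid is seated flush on the box and the pedal is at (270,211), still down. Next: pinch it and lift it along its arc.

```bash
python3 - <<'E'
from h import *
f=grab("wrist"); c=at_z(f,[(270.5,211),(270.5,201),(270.5,221)],.043)[:,:2]; print(c)
yaw=-5.3; T=np.radians(yaw); X=np.array([np.cos(T),np.sin(T)])
p=c[0]; env.gripper_to(.55)
env.goto((*p,.10),rot(yaw)); print(env.move_straight((*p,.029),rate=.08,force_limit=8),st())
env.gripper_to(0,25); print(st())
r=.072; z0=.029
for th in np.linspace(-.1,.56,8)[1:]:
    d=r*(np.cos(.1)-np.cos(th)); q=p+X*d
    env.move_straight((*q,z0+r*(np.sin(th)+np.sin(.1))),rate=.05)
print(st()); env.dwell(.3); print(st())
f=grab("wrist","w11"); env.gripper_to(.55); print(st())
e=env.read_state()["position"]; env.move_straight((e[0],e[1],.17))
env.goto((.50,-.11,.32),rot(yaw)); f=grab("wrist","w12"); print(find(f,"pedal")[:2],find(f,"brake")[:1])
E
```

```text
[[ 0.44660581 -0.12758215]
 [ 0.46230289 -0.12877583]
 [ 0.43051247 -0.126376  ]]
False (75.1, array([ 0.4471, -0.1276,  0.0294]), array([-1.8e+02, -1.0e-01, -5.3e+00]), array([0.2, 0.5, 0.5]), 0.552, np.float64(0.0))
(75.7, array([ 0.4469, -0.1261,  0.0292]), array([-1.799e+02, -1.000e-01, -5.300e+00]), array([-0.2,  9.9,  2.4]), 0.3, np.float64(25.0))
(77.7, array([ 0.456 , -0.1268,  0.073 ]), array([-179.9,    0.2,   -5.4]), array([ 1. ,  8.5, -5.1]), 0.298, np.float64(25.0))
(78.0, array([ 0.456 , -0.1268,  0.073 ]), array([-1.799e+02,  1.000e-01, -5.400e+00]), array([ 0.8,  8.4, -6.6]), 0.294, np.float64(25.0))
(78.7, array([ 0.4572, -0.1287,  0.0745]), array([180. ,  -0. ,  -5.3]), array([-0.3,  0.3, -0.4]), 0.551, np.float64(0.0))
[(0.68, array([ 0.465, -0.126,  0.079]))] [(0.94, array([ 0.469, -0.126,  0.076]))]
```

View pics/w12.png

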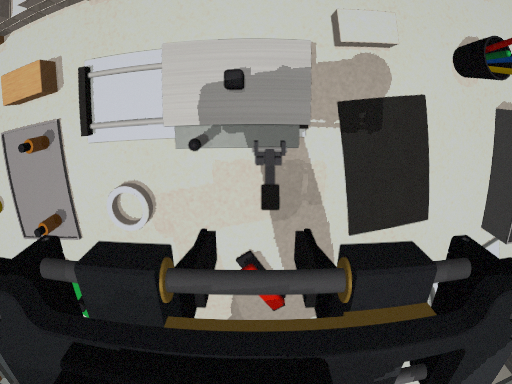

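The pedal looks raised at (270,197). I'll pinch it again and lift against a force limit to confirm it's at the upper stop.

```bash
python3 - <<'E'
from h import *
f=grab("wrist"); print(at_z(f,(270,197),.081))
yaw=-5.3; p=np.array([.4560,-.1278])
env.goto((*p,.12),rot(yaw)); print(env.move_straight((*p,.070),rate=.08,force_limit=8),st())
env.gripper_to(0,30); a=env.read_state(); print(st())
print(env.move_straight((p[0]+.004,p[1],.082),rate=.02,force_limit=18),st())
env.gripper_to(.55); e=env.read_state()["position"]; env.move_straight((e[0],e[1],.18))
E
```

```text
[[ 0.45306811 -0.12825044  0.081     ]]
False (82.0, array([ 0.4566, -0.1278,  0.0705]), array([ 1.8e+02, -1.0e-01, -5.3e+00]), array([ 0.1,  0.2, -0.6]), 0.547, np.float64(0.0))
(82.5, array([ 0.4562, -0.1268,  0.0702]), array([-179.9,   -0. ,   -5.3]), array([-0.7,  6.1,  2.4]), 0.294, np.float64(30.0))
True (82.8, array([ 0.4562, -0.1266,  0.0703]), array([-179.9,    0. ,   -5.4]), array([1.3, 1.4, 0.9]), 0.292, np.float64(30.0))
```

```bash
python3 - <<'E'
from h import *
yaw=-5.3; p=np.array([.4562,-.1285])
env.move_straight((*p,.070),rot(yaw),rate=.08); env.gripper_to(0,40); env.dwell(.2); print(st())
for k in range(1,6):
    env.move_straight((p[0]+.0008*k,p[1],.070+.002*k),rate=.02); s=st(); print(s[1],s[3])
    if s[3][2]<-20: break
env.dwell(.2); f=grab("side"); print(st(),find(f,"pedal")[:1])
env.gripper_to(.55); e=env.read_state()["position"]; env.move_straight((e[0],e[1],.18)); print(st())
E
```

```text
(86.7, array([ 0.4564, -0.1269,  0.0701]), array([-179.9,   -0. ,   -5.3]), array([-1.7,  9.5,  2.1]), 0.295, np.float64(40.0))
[ 0.4564 -0.1269  0.0704] [ 1.1  8.5 -8.9]
[ 0.4565 -0.1268  0.0707] [  5.2   5.9 -20.5]
(87.4, array([ 0.4565, -0.1268,  0.0706]), array([-179.8,    0.2,   -5.4]), array([  4.1,   5.4, -20.6]), 0.294, np.float64(40.0)) [(0.66, array([ 0.485, -0.133,  0.06 ]))]
(89.0, array([ 0.4571, -0.1285,  0.1791]), array([-1.8e+02,  1.0e-01, -5.3e+00]), array([-0.1,  0.1, -0.8]), 0.548, np.float64(0.0))
```

A 20 N pull gives only 0.5 mm of motion, so the pedal is at its upper stop. Next I'll roll the shuttle to the despatch stop.

```bash
python3 - <<'E'
from h import *
yaw=-5.2; T=np.radians(yaw); Y=np.array([-np.sin(T),np.cos(T)]); p=np.array([.5412,-.0378])
env.gripper_to(.6); env.goto((*p,.15),rot(yaw))
print(env.move_straight((*p,.068),rate=.08,force_limit=10),st())
env.gripper_to(0,12); print(st()); a=env.read_state()["position"][:2]
q=p+Y*.14; print(env.move_straight((*q,.068),rate=.06,force_limit=18),st())
q=p+Y*.18; print(env.move_straight((*q,.068),rate=.03,force_limit=18),st())
e=env.read_state()["position"]; print("along",(e[:2]-a)@Y)
env.dwell(.3); env.gripper_to(.6); e=env.read_state()["position"]; env.move_straight((e[0],e[1],.2))
env.goto((.50,.05,.34),rot(yaw)); f=grab("wrist","w13"); print(st())
print([(x["score"],rect(f,x["mask"],.084)) for x in env.trace(f,"lid")[:2]],find(f,"pedal")[:1])
E
```

```text
False (91.2, array([ 0.5417, -0.0378,  0.0686]), array([-1.8e+02, -1.0e-01, -5.2e+00]), array([-0.3, -0.4,  0.6]), 0.601, np.float64(0.0))
(91.9, array([ 0.5417, -0.0341,  0.0681]), array([-1.797e+02, -1.000e-01, -5.200e+00]), array([-2.5, 14.8,  1.9]), 0.181, np.float64(12.0))
True (92.3, array([ 0.5416, -0.0336,  0.068 ]), array([180. ,  -0. ,  -5.1]), array([ 0.1, -0.8,  4.1]), 0.179, np.float64(12.0))
True (97.0, array([0.5561, 0.1254, 0.0679]), array([179.7,   0.2,  -5. ]), array([ 0.5, -0.5,  2.2]), 0.18, np.float64(12.0))
along 0.16017623974564013
(100.0, array([0.4996, 0.0504, 0.3374]), array([179.9,   0.3,  -5.2]), array([-0.8,  0.2,  0.3]), 0.598, np.float64(0.0))
[(0.95, (array([0.632823  , 0.06406837]), [116.1776351928711, 199.4632568359375], np.float32(84.62441))), (0.43, (array([0.244161 , 0.1836255]), [9.697272300720215, 30.312368392944336], np.float32(148.66373)))] [(0.64, array([0.477, 0.031, 0.076]))]
```

View pics/w13.png

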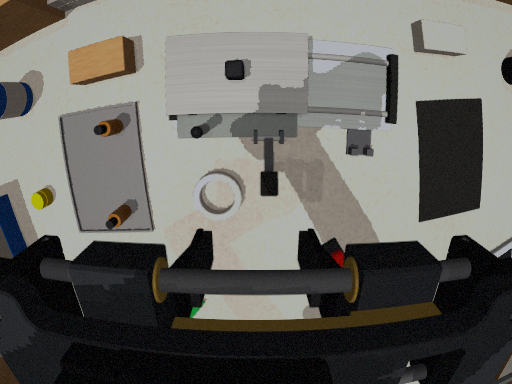

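The shuttle is at the far end, having travelled 0.160 m. The lid is flat and square with its knob at (234,69), the pedal is up at (268,183), and both slims and the cartons are where they were. I'm handing in.

```bash
python3 -c "
from workcell import env
print(env.close_job())"
```

```text
the job is handed in; nothing more can be done
None
```

The job is handed in, with no verdict returned: the two white jars are in the closed box, the lid is seated, the brake is up, and the shuttle is at the despatch stop after 0.160 m of travel, at about 100 s on the clock.

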